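Reset the spring bottle clamp to its half-open notch

TASK

The spring clamp is still latched wide open for the big amber bottle; reset it to half open for the small dropper bottle. With the fingertips press the red release paddle down so that the jaw springs fully shut, then push the blue thumb plate back, away from the fixed jaw, past the first notch (the second would latch it wide open again), and let it go so that it comes back and latches on the stop pin at the half-open (middle) position. Only press and push, gently and without pinching anything, and leave the bottles and the pot standing where they are.

Things in the scene. Friction and masses are not known exactly. Their poses are not given: they have to be found in the camera images.
- clamp: Spring clamp screwed to the bench: grey base 194 x 98 x 12 mm (clamp y -42 to 56), origin at bench height midway along the base, below the slide line, z up, x = slide direction, from the fixed aluminium jaw (x -88 to -66 mm, top z 45) to the aluminium end block (x 60 to 95 mm with spring barrel, y -40 to 10, top z 45). White marks: settings.
- bar_end (a point): End of the toothed steel bar (12 mm wide, along clamp y) that is fixed to the moving jaw and runs in clamp +x under the stop pin: clamp x = 0.037 + q, y = 0.027, z = 0.030, q being the jaw value. The moving aluminium jaw itself is 70 mm wide (y), x -58 to -34 mm plus q, top z 47 mm, on two rods.
- thumb_face (a point): Centre of the pushing face (it looks to clamp -x) of the blue thumb plate on the moving jaw, 15 mm below the plate's top edge; plate 50 mm wide (clamp y), 8 mm thick, free from z 56 to 95 mm. Lies at clamp x = -0.052 + q, y = 0, z = 0.080, q being the jaw value. Pushing it to clamp +x opens the jaw against the spring.
- jaw (a joint): Jaw opening, m: 0 shut, 0.066 end stop; starts latched wide open. A damped spring shuts it (3 N at 0, rising to 9 N at 0.060) in under 1 s. It opens past the teeth with 2 N extra; on the way back the pin holds it at about 0.030 (half open) once pushed past 0.031, at about 0.060 (wide open) once pushed past about 0.056. A push to 0.034 - 0.052, let go, comes back to half open.
- paddle_top (a point): Centre of the top of the red release paddle, 28 mm (clamp x) by 30 mm (clamp y), with ribs 1 mm high, hanging free outside the clamp on its left (+y) at clamp x 0.032, y +0.085, z 0.058 when not pressed. Nothing but the bench is beneath it.
- rocker (a joint): Rocker angle, rad: 0 paddle up, stop pin down in the teeth; 0.60 paddle fully down (its centre about 21 mm lower). Pivot along clamp x at y +0.047, z 0.050. Above about 0.3 (centre 11 mm lower) the pin is clear of the teeth and the jaw runs fully shut while it is held there. Pressing takes 3 to 5 N at the paddle's centre; springs back when let go.
- dropper: Small amber dropper bottle with a black rubber bulb, 36 mm across, 101 mm high, origin under its centre; stands loose right of the clamp. To be left alone.
- amber: Big amber bottle with a blue cap, 68 mm across, 142 mm high, origin under its centre; stands loose to the far left of the clamp. To be left alone.
- pot: White sample pot with a green band and white lid, 54 mm across, 68 mm high, origin under its centre; stands loose left of the clamp. To be left alone.

How it is judged:
On the way, in this order (a step that is already met when the one before it is completed fails the run):
1. the jaw has been released and has sprung fully shut (value of joint jaw below 0.004 m), for 0.1 s.
2. the jaw has been pushed back past the first notch (value of joint jaw above 0.031 m), for 0.05 s.
At the end, for the whole second after the job is handed in: The jaw rests half open on the stop pin (0.030 m, within 3 mm), at rest, with the pin down (rocker below 0.06 rad) (value of joint jaw between 0.027 and 0.033 m and value of joint rocker below 0.06 rad and velocity of joint jaw between -0.005 and 0.005 m/s); the robot touches nothing.
It fails at once if the clamp is pinched or rammed (fingers over 40 N on it or its moving parts) (contact force between the fingers and clamp above 40 N).
It fails at once if a bottle or the pot is moved more than 15 mm, tipped or lifted (distance of any of dropper, amber, pot from where it was at the start of the episode above 0.015 m or angle between any of dropper, amber, pot's own z axis and vertical above 0.3 rad).
It also fails if it takes over 42 s, if anything falls off the work surface, if the arm or the gripper's body presses on something with over 40 N, if the wrist force passes 120 N, or if a joint passes its speed limit or range.

ROBOT

A 7-joint arm with a two-finger parallel gripper is mounted at the origin on a cart in front of the work surface, level with it; the furniture and walls round the work are solid. World frame = base frame: x ahead of the robot, y to its left, z up, the work surface at z = 0. Lengths are in m, angles in rad, forces in N, time in s.
With the tool pointing down it reaches from about 0.4 to 0.85 m from the base axis. Payload 4.5 kg.
Tool frame: the origin (TCP) lies where the fingers leave the gripper's body, on its centre line; the fingertips stand 73 mm ahead of it and the grasp point (between the pads) lies 54 mm ahead of it; z points along the fingers, y is the direction in which the jaws open and shut (so a half turn about z gives the same grasp; the last joint's range is limited). The gripper opens to 85 mm and grips with 20 to 120 N. Pads are 22 mm wide; open, the fingers measure 114 mm over their backs; the gripper's body (76 mm by 85 mm) begins 54 mm behind the grasp point. The pads swing forward as they close: fully open they stand 13 mm farther back than shut.
Start: joints at [1.336, 0.689, -0.195, 1.565, 0.157, 0.902, -0.215], TCP at [0.166, -0.603, 0.304] pointing down, gripper open.
Joint ranges: [-3.01, 3.01], [-0.46, 2.08], [-1.47, 1.51], [0.13, 2.56], [-1, 4.14], [0.04, 2.09], [-2.66, 2.66]. Speed limits (rad/s): [2.57, 2.57, 3.14, 3.14, 3.14, 3.14, 3.14].

INTERFACE

Orientations are given as a unit quaternion [x, y, z, w].
In Python, from rig import robot gives the robot as it stands. The module is installed in compiled form; this text tells all that it offers.
- The arm moves only by the tool play_rows, never from a script. Its argument "series" is a list of rows, each an object with "offset": the shift along the tool's x, y, z in mm, a list of three; "roll": the turn about the tool's z in degrees; "hand": the opening, from 0 (shut) to 1 (fully open). In form: [{"offset": [x, y, z], "roll": roll, "hand": hand}, ...]. A call has 1 to 20 rows; each row is the pose to reach, as a shift and turn from the pose commanded when the call began, along the tool's axes at that moment; what a row does not reach only later rows make up. A row lasts 1/8 s, in which the tool goes at most 62.5 mm and 10.7 degrees, less where a joint would pass 70% of its speed; a pose out of reach is approached as far as the arm can. A call with a gripper value outside its range is refused whole. The fingers move at their own pace and stop on an object; "squeeze" is the grip in N (left out, the last holds). Time passes only in rows, so rows that repeat a pose let the fingers close. It gives the time, the measured TCP pose, the force and the opening at its end, in the units of the state.
- robot.observe(): the state, without advancing time (a new reading comes with each control period).
- robot.read_camera(name): name is "scene" or "top" or "wrist"; returns a dict with "pixels" (420x560x3 uint8, red, green, blue), "depth" (420x560 float32, m along the optical axis (not along the pixel's ray), 0 where there is no reading), "camera_matrix" (3x3 intrinsics, pixels), "position" and "rotation" of the camera in the world. Camera axes: x right, y up, looking along -z (the intrinsics and any distortion apply to the point x, -y, -z); pixel columns grow to the right and rows downward; lengths in m; the calibration is good to about 2 mm. A picture is of the moment at which its call begins.
- robot.job_done(): hands the job in, once; it reports no verdict.
The state is a dict: "time_s": time; "qpos": joint angles; "qd": joint speeds; "joint_torque": joint torques, N m; "ee_pos": TCP position; "orientation": TCP orientation; "contact_force": force on the tool from outside, world axes, zero at the start; "moment": the same for the moment, N m; "gripper_width": finger opening in m.
Only numpy, scipy, OpenCV 4.12 (cv2) and the standard library are available. Lean on these libraries where they do the work, as an engineer would, in place of code of your own. Each camera call takes 0.05 s, during which the arm holds its last target.

## Working session

There is one attempt and no reset: what is moved stays moved. The work goes in short steps, Python scripts to look and compute and a tool call to move; the robot and the scene stay as the last step left them, time stands still between calls to the robot, and variables do not carry over. Pictures are saved under pics/ and viewed, and the job is handed in when it is done.

Besides the shell and the picture viewer there is one more tool, called after "Request:" as name(argument=value, ...) on one line, values as JSON. play_rows: Moves the arm, as the interface text tells. Its arguments: {"type":"object","properties":{"series":{"type":"array","items":{"type":"object","properties":{"offset":{"type":"array","items":{"type":"number"}},"roll":{"type":"number"},"hand":{"type":"number"}}}},"squeeze":{"type":"number"}},"required":["series"]}

```bash
mkdir -p pics; cat > h.py <<'E'
import numpy as np, cv2
from rig import robot
def shot(n,f):
    c=robot.read_camera(n); cv2.imwrite(f'pics/{f}.png',c['pixels'][:,:,::-1]); np.savez(f'pics/{f}.npz',**c); return c
def ray(c,u,v):
    K=c['camera_matrix']; d=np.array([(u-K[0,2])/K[0,0],-(v-K[1,2])/K[1,1],-1.]); return np.array(c['position']),np.array(c['rotation'])@d
def plane(c,u,v,z):
    p,d=ray(c,u,v); return p+d*(z-p[2])/d[2]
def dep(c,u,v):
    p,d=ray(c,u,v); return p+d*c['depth'][int(v),int(u)]
E
python3 - <<'E'
from h import *
for n in ['scene','top','wrist']:
    c=shot(n,n+'0'); print(n,c['position'],np.round(c['rotation'],3).tolist(),c['camera_matrix'].tolist(),[k for k in c])
o=robot.observe(); print(o)
E
```

```text
scene [ 0.13182125 -0.26641847  0.53957296] [0.47, -0.138, -0.231, 0.84] [[456.01075082533276, 0.0, 270.58690342450984], [0.0, 456.01075082533276, 215.03044697331714], [0.0, 0.0, 1.0]] ['pixels', 'depth', 'camera_matrix', 'position', 'rotation']
top [0.32641841 0.35966204 0.9642361 ] [-0.066, 0.078, 0.743, -0.662] [[485.39716772235374, 0.0, 274.3313706434402], [0.0, 485.39716772235374, 203.40615531635], [0.0, 0.0, 1.0]] ['pixels', 'depth', 'camera_matrix', 'position', 'rotation']
wrist [ 0.23080107 -0.58446756  0.37339932] [-0.106, 0.082, -0.601, 0.788] [[353.3152579035322, 0.0, 283.2355981917634], [0.0, 353.3152579035322, 210.20836669023987], [0.0, 0.0, 1.0]] ['pixels', 'depth', 'camera_matrix', 'position', 'rotation']
{'time_s': 0.15, 'qpos': array([ 1.33580145,  0.68983814, -0.19456282,  1.56610439,  0.15729792,
        0.90249341, -0.21510394]), 'qd': array([-0.00153135, -0.004612  , -0.00076249, -0.00347579,  0.00084885,
        0.00112798, -0.00035112]), 'joint_torque': array([-8.83714965e-04, -5.39937294e+01, -1.26836646e+00, -1.58718538e+01,
        9.20954015e-03,  6.49190799e-03, -7.30874604e-06]), 'ee_pos': array([ 0.16586638, -0.60218014,  0.30324007]), 'orientation': array([ 9.90976134e-01,  1.34036468e-01, -1.35441855e-04, -7.13084555e-04]), 'contact_force': array([-0.2591828 ,  0.31454594, -0.88415644]), 'moment': array([0.00039492, 0.02214304, 0.02385666]), 'gripper_width': 0.08503542710584723}
```

```bash
sed -i 's/np.array(c\[.rotation.\])@d/R.from_quat(c["rotation"]).as_matrix()@d/; s/^import numpy as np, cv2/import numpy as np, cv2\nfrom scipy.spatial.transform import Rotation as R/' h.py; cat h.py | head -12
```

```text
import numpy as np, cv2
from scipy.spatial.transform import Rotation as R
from rig import robot
def shot(n,f):
    c=robot.read_camera(n); cv2.imwrite(f'pics/{f}.png',c['pixels'][:,:,::-1]); np.savez(f'pics/{f}.npz',**c); return c
def ray(c,u,v):
    K=c['camera_matrix']; d=np.array([(u-K[0,2])/K[0,0],-(v-K[1,2])/K[1,1],-1.]); return np.array(c['position']),R.from_quat(c["rotation"]).as_matrix()@d
def plane(c,u,v,z):
    p,d=ray(c,u,v); return p+d*(z-p[2])/d[2]
def dep(c,u,v):
    p,d=ray(c,u,v); return p+d*c['depth'][int(v),int(u)]
```

View pics/scene0.png

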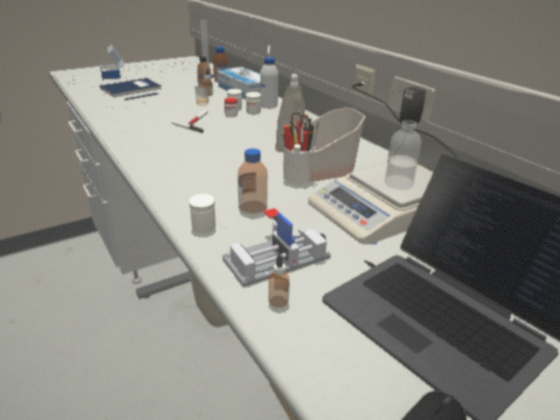

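View pics/top0.png

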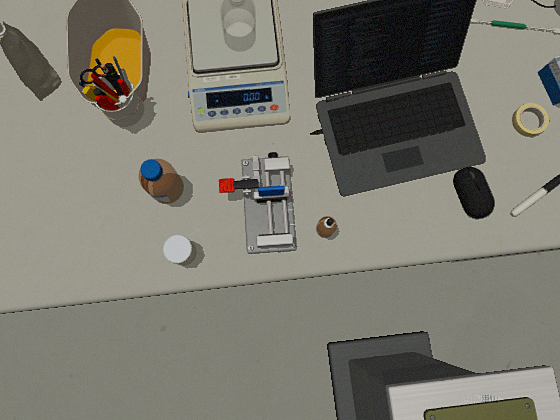

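View pics/wrist0.png

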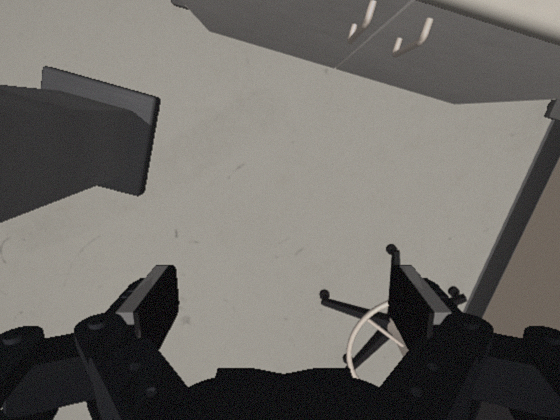

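```bash
python3 - <<'E'
from h import *
def ld(f): return dict(np.load(f'pics/{f}.npz'))
T=ld('top0');S=ld('scene0')
cv2.imwrite('pics/topc.png',cv2.resize(T['pixels'][120:280,120:360,::-1],None,fx=3.3,fy=3.3,interpolation=2))
cv2.imwrite('pics/scc.png',cv2.resize(S['pixels'][130:320,180:350,::-1],None,fx=4,fy=3.1,interpolation=2))
def masks(c):
    h=cv2.cvtColor(c['pixels'],cv2.COLOR_RGB2HSV)
    red=((h[...,0]<8)|(h[...,0]>172))&(h[...,1]>150)&(h[...,2]>80)
    blue=(abs(h[...,0].astype(int)-112)<14)&(h[...,1]>120)&(h[...,2]>50)
    return red,blue
for n,c in (('top',T),('sc',S)):
    for nm,m in zip(('red','blue'),masks(c)):
        k,l,st,ce=cv2.connectedComponentsWithStats(m.astype(np.uint8))
        for i in range(1,k):
            if st[i,4]>30:
                print(n,nm,st[i],ce[i].round(1),'dep',dep(c,*ce[i]).round(3))
def tri(a,b):
    p,d=ray(T,*a);q,e=ray(S,*b); d/=np.linalg.norm(d);e/=np.linalg.norm(e)
    s=np.linalg.lstsq(np.c_[d,-e],q-p,rcond=None)[0]; x,y=p+d*s[0],q+e*s[1]; return (x+y)/2,np.linalg.norm(x-y)
print(tri((227,185.3),(272,213)))
for nm,p in dict(jaw=(274,240),end=(275,163),drop=(327,227),pot=(177,250),amb=(150,168),base_bl=(247,253),base_br=(297,250),base_tl=(244,158)).items(): print(nm,dep(T,*p).round(3))
E
```

```text
top red [ 91  73  27  26 132] [103.5  85.2] dep [0.763 0.628 0.112]
top red [118  79  10  16  60] [122.3  85.7] dep [0.751 0.589 0.127]
top red [ 96  95  20  15 154] [105.4 101.3] dep [0.722 0.621 0.13 ]
top red [219 178  16  15 205] [226.1 185.1] dep [0.558 0.421 0.059]
top blue [538  64  22  41 452] [550.   83.9] dep [ 0.709 -0.275  0.017]
top blue [205  82  71   8 144] [238.1  85.6] dep [0.759 0.377 0.059]
top blue [243  92  17  10  96] [250.9  96.3] dep [0.738 0.354 0.05 ]
top blue [141 159  21  22 336] [150.9 169.5] dep [0.579 0.543 0.144]
top blue [258 186  27  10 229] [270.7 190.5] dep [0.53  0.338 0.092]
sc red [285 126   8  22  89] [288.5 137.1] dep [0.727 0.618 0.119]
sc red [303 131   5  18  39] [305.3 138.8] dep [0.754 0.584 0.121]
sc red [265 209  12   8  61] [270.9 212.5] dep [0.556 0.417 0.057]
sc blue [265  58   9   5  38] [268.8  60. ] dep [0.997 1.163 0.168]
sc blue [246 149  13   7  70] [252.1 152. ] dep [0.581 0.542 0.138]
sc blue [279 214  12  12  38] [284.5 219.5] dep [0.534 0.334 0.091]
(array([0.55916967, 0.41944809, 0.05319036]), np.float64(0.0006455103927209238))
jaw [0.444 0.342 0.044]
end [0.594 0.322 0.05 ]
drop [0.453 0.242 0.077]
pot [0.443 0.522 0.068]
amb [0.583 0.545 0.142]
base_bl [ 0.43   0.397 -0.001]
base_br [0.424 0.298 0.003]
base_tl [0.626 0.383 0.002]
```

```bash
sleep 1
```

```text
(no output)
```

View pics/topc.png

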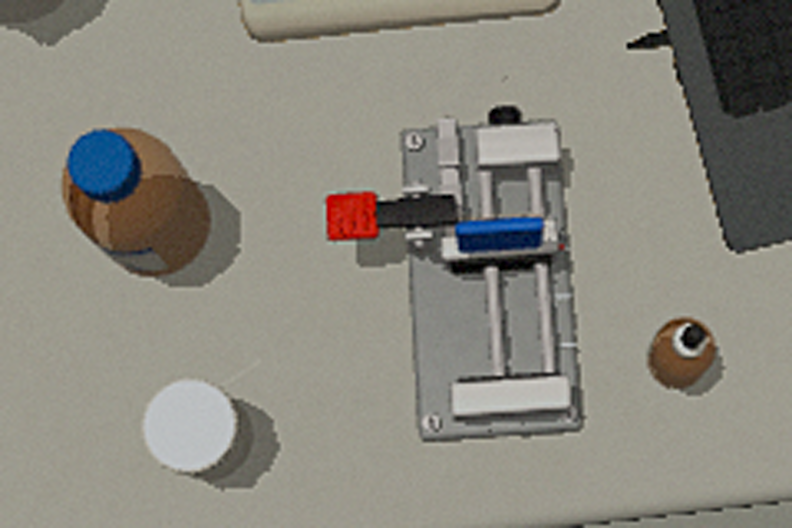

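View pics/scc.png

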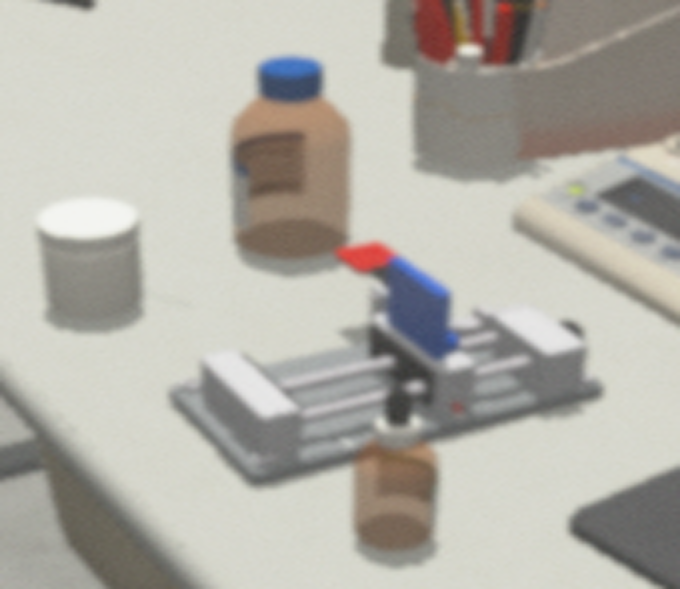

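```bash
python3 - <<'E'
from h import *
from scipy.optimize import least_squares
def ld(f): return dict(np.load(f'pics/{f}.npz'))
T=ld('top0');S=ld('scene0')
cr=lambda u,v:(u/3.3+120,v/3.3+120)
sc=lambda u,v:(u/4+180,v/3.1+130)
# feature -> (clamp xyz, world by ray onto plane)
F=[]
for nm,cl,px,c in [
 ('BL',(-.097,.056,.012),cr(421,437),T),('BR',(-.097,-.042,.012),cr(581,428),T),('TL',(.097,.056,.012),cr(402,131),T),('TR',(.097,-.042,.012),cr(561,122),T),
 ('red T',(.032,.085,.058),(226.1,185.1),T),('red S',(.032,.085,.058),(270.9,212.5),S),
 ('jawL',(-.088,.035,.045),cr(453,418),T),('jawR',(-.088,-.035,.045),cr(571,410),T)]:
    F.append((nm,cl,plane(c,*px,cl[2])))
C=np.array([f[1] for f in F])[:,:2];W=np.array([f[2] for f in F])[:,:2]
f=lambda p:(C@np.array([[np.cos(p[2]),np.sin(p[2])],[-np.sin(p[2]),np.cos(p[2])]])+p[:2]-W).ravel()
r=least_squares(f,[.52,.34,0],loss='soft_l1',f_scale=.003); p=r.x
print(p,np.degrees(p[2])); 
for a,b,w in zip(F,f(p).reshape(-1,2),W): print(a[0],w.round(4),(b*1000).round(1))
np.save('clamp.npy',p)
w=lambda x,y:np.array([np.cos(p[2])*x-np.sin(p[2])*y+p[0],np.sin(p[2])*x+np.cos(p[2])*y+p[1]])
print('paddle',w(.032,.085),'thumb q0',w(-.052,0),'thumb q.06',w(.008,0))
# blue plate by depth, clamp coordinates
for n,c in (('T',T),('S',S)):
    h=cv2.cvtColor(c['pixels'],cv2.COLOR_RGB2HSV)
    m=(abs(h[...,0].astype(int)-114)<16)&(h[...,1]>100)&(h[...,2]>40); red=((h[...,0]<8)|(h[...,0]>172))&(h[...,1]>130)
    for mm,nm in ((m,'blue'),(red,'red')):
        P=np.array([dep(c,u,v) for v,u in zip(*np.nonzero(mm)) if 178<v<250 and 200<u<300])
        d=P[:,:2]-p[:2]; X=d@[np.cos(p[2]),np.sin(p[2])];Y=d@[-np.sin(p[2]),np.cos(p[2])]
        print(n,nm,len(P),[np.percentile(a,[5,50,95]).round(4).tolist() for a in (X,Y,P[:,2])])
# laptop / obstacles along the way
d=T['depth']; 
P=np.array([[*dep(T,u,v)] for v in range(0,300,6) for u in range(0,560,6) if d[v,u]>0])
for y0 in np.arange(-.4,.7,.1):
    s=P[(P[:,1]>y0)&(P[:,1]<y0+.1)&(P[:,0]<.85)]
    for x0 in (.3,.5,.6,.7): 
        q=s[(s[:,0]>x0)&(s[:,0]<x0+.1+.1*(x0==.3))]; print(round(y0,1),x0,q[:,2].max().round(2) if len(q) else None,end=' | ')
    print()
E
```

```text
[ 0.52112415  0.335741   -0.0508132 ] -2.9113820157325803
BL [0.4299 0.3952] [-2.8  1.4]
BR [0.4243 0.3   ] [-2.1 -1.3]
TL [0.6195 0.3871] [ 1.4 -0.4]
TR [0.614  0.2887] [1.8 0.2]
red T [0.5582 0.4209] [-0.8 -1.9]
red S [0.5544 0.4154] [3.  3.6]
jawL [0.435  0.3745] [-0.   0.6]
jawR [0.4318 0.3065] [-0.4 -1.3]
paddle [0.55740011 0.41900597] thumb q0 [0.46919127 0.33838215] thumb q.06 [0.52911383 0.33533467]
T blue 236 [[0.0085, 0.0095, 0.0158], [-0.0188, 0.0021, 0.0239], [0.0552, 0.0899, 0.0964]]
T red 211 [[0.0203, 0.032, 0.0443], [0.0728, 0.087, 0.1002], [0.0535, 0.0577, 0.0603]]
S blue 114 [[0.0092, 0.0111, 0.0225], [-0.0247, -0.014, 0.0144], [0.0525, 0.0891, 0.0932]]
S red 75 [[0.0225, 0.0315, 0.0437], [0.0729, 0.0848, 0.0974], [0.0539, 0.0555, 0.0571]]
-0.4 0.3 -0.73 | -0.4 0.5 None | -0.4 0.6 None | -0.4 0.7 0.0 | 
-0.3 0.3 0.01 | -0.3 0.5 0.02 | -0.3 0.6 0.04 | -0.3 0.7 0.07 | 
-0.2 0.3 0.02 | -0.2 0.5 0.02 | -0.2 0.6 0.02 | -0.2 0.7 0.0 | 
-0.1 0.3 0.04 | -0.1 0.5 0.04 | -0.1 0.6 0.02 | -0.1 0.7 0.13 | 
-0.0 0.3 0.0 | -0.0 0.5 0.02 | -0.0 0.6 0.02 | -0.0 0.7 0.15 | 
0.1 0.3 0.0 | 0.1 0.5 0.02 | 0.1 0.6 0.02 | 0.1 0.7 0.18 | 
0.2 0.3 0.1 | 0.2 0.5 0.05 | 0.2 0.6 0.03 | 0.2 0.7 0.19 | 
0.3 0.3 0.05 | 0.3 0.5 0.09 | 0.3 0.6 0.04 | 0.3 0.7 0.07 | 
0.4 0.3 0.05 | 0.4 0.5 0.06 | 0.4 0.6 0.03 | 0.4 0.7 0.08 | 
0.5 0.3 0.07 | 0.5 0.5 0.15 | 0.5 0.6 0.11 | 0.5 0.7 0.15 | 
0.6 0.3 0.01 | 0.6 0.5 0.0 | 0.6 0.6 0.0 | 0.6 0.7 0.18 |
```

Request:
play_rows(series=[{"offset":[55,-27,0],"roll":4,"hand":0.5},{"offset":[110,-54,0],"roll":8,"hand":0},{"offset":[165,-81,0],"roll":12,"hand":0},{"offset":[220,-108,0],"roll":16,"hand":0},{"offset":[275,-135,0],"roll":18.3,"hand":0},{"offset":[341,-168,0],"roll":18.3,"hand":0},{"offset":[363,-223,0],"roll":18.3,"hand":0},{"offset":[384,-275,0],"roll":18.3,"hand":0},{"offset":[405,-328,0],"roll":18.3,"hand":0},{"offset":[426,-380,0],"roll":18.3,"hand":0},{"offset":[447,-432,0],"roll":18.3,"hand":0},{"offset":[468,-485,0],"roll":18.3,"hand":0},{"offset":[489,-537,0],"roll":18.3,"hand":0},{"offset":[509,-589,0],"roll":18.3,"hand":0},{"offset":[535,-644,0],"roll":18.3,"hand":0},{"offset":[560,-697,0],"roll":18.3,"hand":0},{"offset":[585,-749,0],"roll":18.3,"hand":0},{"offset":[610,-801,0],"roll":18.3,"hand":0},{"offset":[635,-850,0],"roll":18.3,"hand":0},{"offset":[650,-882,0],"roll":18.3,"hand":0}], squeeze=20)

```text
time_s: 2.65
ee_pos: [0.5576, 0.4238, 0.3032]
orientation: [1.0, -0.024, -0.0, -0.001]
contact_force: [0.4, 0.3, 0.0]
gripper_width: 0.0001
```

```bash
python3 - <<'E'
from h import *
c=shot('wrist','w1'); p=np.load('clamp.npy')
h=cv2.cvtColor(c['pixels'],cv2.COLOR_RGB2HSV)
for nm,m in (('blue',(abs(h[...,0].astype(int)-114)<16)&(h[...,1]>100)&(h[...,2]>40)),('red',((h[...,0]<8)|(h[...,0]>172))&(h[...,1]>130))):
    k,l,st,ce=cv2.connectedComponentsWithStats(m.astype(np.uint8))
    for i in range(1,k):
        if st[i,4]>200: 
            g=plane(c,*ce[i],.058 if nm=='red' else .095); P=np.array([dep(c,u,v) for v,u in zip(*np.nonzero(l==i))])
            d=P[:,:2]-p[:2]; X=d@[np.cos(p[2]),np.sin(p[2])];Y=d@[-np.sin(p[2]),np.cos(p[2])]
            print(nm,st[i],ce[i].round(1),g.round(4),[np.percentile(a,[3,50,97]).round(4).tolist() for a in (X,Y,P[:,2])])
o=robot.observe(); print(o['ee_pos'],R.from_quat(o['orientation']).as_matrix().round(3).tolist())
E
```

```text
blue [  74  157   64   55 2654] [105.8 183.9] [0.5767 0.5653 0.095 ] [[0.0372, 0.0531, 0.0678], [0.1947, 0.2084, 0.2262], [0.1261, 0.142, 0.1434]]
blue [ 350  192   70   33 1700] [381.5 208.8] [0.5453 0.3441 0.095 ] [[0.0117, 0.0176, 0.0275], [-0.0189, 0.0039, 0.0262], [0.0512, 0.0736, 0.0959]]
red [271 171  33  30 938] [286.6 185.7] [0.5607 0.4207 0.058 ] [[0.0223, 0.0353, 0.0476], [0.0736, 0.0866, 0.1002], [0.0561, 0.0582, 0.06]]
[0.55672416 0.42888072 0.3028393 ] [[0.999, -0.044, -0.001], [-0.044, -0.999, 0.006], [-0.001, -0.006, -1.0]]
```

View pics/w1.png

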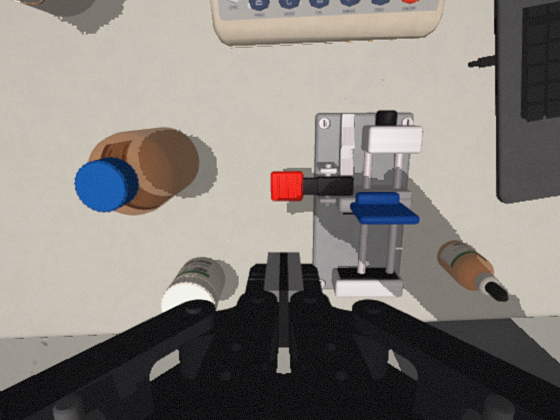

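```bash
python3 - <<'E'
from h import *
c=dict(np.load('pics/w1.npz')); 
o=robot.observe(); print(o['ee_pos'],o['qd'].round(3)); M=R.from_quat(o['orientation']).as_matrix()
for u,v in [(284,254),(284,258),(275,256),(294,256),(284,280),(260,270),(305,270),(320,270),(248,270)]: print(u,v,(M.T@(dep(c,u,v)-o['ee_pos'])*1000).round(1))
E
```

```text
[0.55672416 0.42888072 0.3028393 ] [ 0.021 -0.042 -0.025  0.116 -0.008 -0.043  0.048]
284 254 [12.   5.9 65.8]
284 258 [12.   5.8 61.5]
275 256 [11.9  2.2 63.8]
294 256 [12.1  9.9 63.2]
284 280 [12.5  5.7 41.1]
260 270 [ 7.2 -3.9 60.6]
305 270 [ 8.  14.2 58.8]
320 270 [-100.2   47.   290. ]
248 270 [-105.8  -34.4  303.4]
```

Request:
play_rows(series=[{"offset":[1,3,50],"roll":0,"hand":0},{"offset":[1,3,100],"roll":0,"hand":0},{"offset":[1,3,140],"roll":0,"hand":0},{"offset":[1,3,140],"roll":0,"hand":0},{"offset":[1,3,140],"roll":0,"hand":0}])

```text
time_s: 3.32
ee_pos: [0.5601, 0.4178, 0.1654]
orientation: [1.0, -0.025, 0.001, -0.001]
contact_force: [1.1, 0.0, 0.7]
gripper_width: 0.0001
```

```bash
python3 - <<'E'
from h import *
for n in ('wrist','top','scene'): c=shot(n,n+'2')
cv2.imwrite('pics/t2c.png',cv2.resize(c['pixels'][150:280,220:350,::-1],None,fx=4.5,fy=4.5,interpolation=2))
o=robot.observe(); print(o['ee_pos'],o['orientation'],o['contact_force'],o['time_s'])
E
```

```text
[0.56034271 0.41808744 0.16628037] [ 0.99967701 -0.02533097  0.0015955  -0.00129499] [-1.34201463  0.94156852  0.31576159] 3.475
```

View pics/wrist2.png

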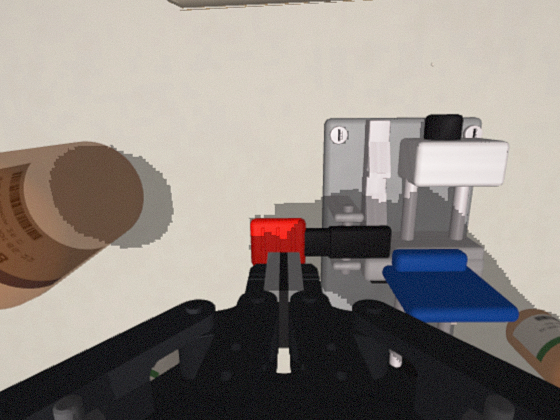

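View pics/t2c.png

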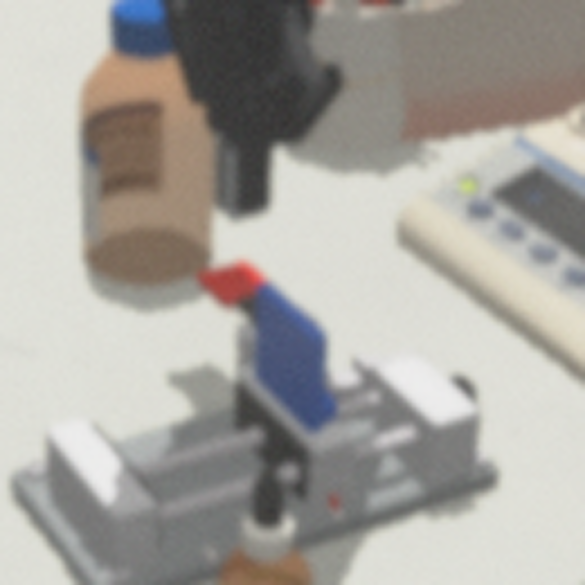

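```bash
python3 - <<'E'
from h import *
o=robot.observe(); M=R.from_quat(o['orientation']).as_matrix();print(o['ee_pos'])
c=dict(np.load('pics/wrist2.npz'))
h=cv2.cvtColor(c['pixels'],cv2.COLOR_RGB2HSV); m=((h[...,0]<8)|(h[...,0]>172))&(h[...,1]>130); m[:,:230]=0
ys,xs=np.nonzero(m); P=np.array([dep(c,u,v) for u,v in zip(xs,ys)]);print(xs.min(),xs.max(),ys.min(),ys.max(),(np.percentile((P-o['ee_pos'])@M*1000,[3,50,97],axis=0)).round(1).tolist(),np.percentile(P,[3,50,97],axis=0).round(4).tolist())
v=220
print('edges at z58:',plane(c,251,235,.058),plane(c,306,235,.058),plane(c,278,219,.058))
for u,v in [(284,258),(284,256),(270,262),(298,262),(284,265),(262,275),(310,275)]: print(u,v,(M.T@(dep(c,u,v)-o['ee_pos'])*1000).round(1))
E
```

```text
[0.56034271 0.41808744 0.16628037]
236 554 115 419 [[-10.2, -16.1, 69.6], [3.8, -2.8, 108.1], [12.8, 11.7, 110.9]] [[0.551, 0.4066, 0.0554], [0.5647, 0.4211, 0.0582], [0.5737, 0.4345, 0.0967]]
edges at z58: [0.56589147 0.4347474  0.058     ] [0.56439431 0.40552095 0.058     ] [0.57402972 0.41990422 0.058     ]
284 258 [10.6  0.8 63. ]
284 256 [10.6  0.8 65. ]
270 262 [10.3 -4.8 59.7]
298 262 [10.5  6.3 59.2]
284 265 [10.9  0.8 55.5]
262 275 [ 6.6 -7.8 55.8]
310 275 [ 6.3 10.9 56.3]
```

Request:
play_rows(series=[{"offset":[0,-5,15],"roll":0,"hand":0},{"offset":[0,-5,28],"roll":0,"hand":0},{"offset":[0,-5,33],"roll":0,"hand":0},{"offset":[0,-5,37],"roll":0,"hand":0},{"offset":[0,-5,41],"roll":0,"hand":0},{"offset":[0,-5,44],"roll":0,"hand":0},{"offset":[0,-5,46],"roll":0,"hand":0},{"offset":[0,-5,46],"roll":0,"hand":0},{"offset":[0,-5,46],"roll":0,"hand":0}])

```text
time_s: 4.6
ee_pos: [0.5596, 0.4223, 0.1181]
orientation: [1.0, -0.025, 0.0, -0.0]
contact_force: [-1.6, 0.5, 3.0]
gripper_width: 0.0001
```

```bash
python3 - <<'E'
from h import *
for n in ('wrist','scene'): c=shot(n,n+'3')
cv2.imwrite('pics/t3c.png',cv2.resize(c['pixels'][150:280,220:350,::-1],None,fx=4.5,fy=4.5,interpolation=2))
o=robot.observe(); print(o['ee_pos'],o['orientation'],o['contact_force'],o['time_s'])
E
```

```text
[0.55954095 0.42228594 0.11803967] [ 9.99679599e-01 -2.53119807e-02  4.41234543e-05  2.85393941e-05] [-0.23750596 -0.10278495  3.17756793] 4.7
```

View pics/wrist3.png

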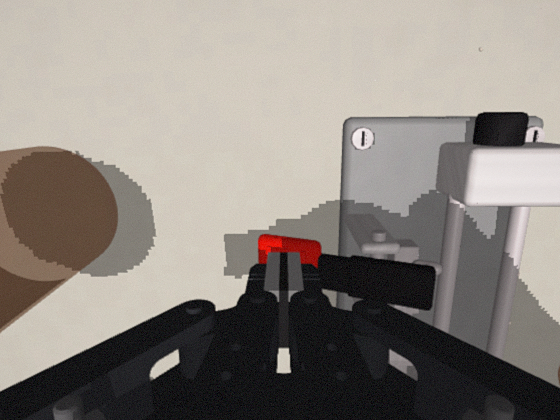

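View pics/t3c.png

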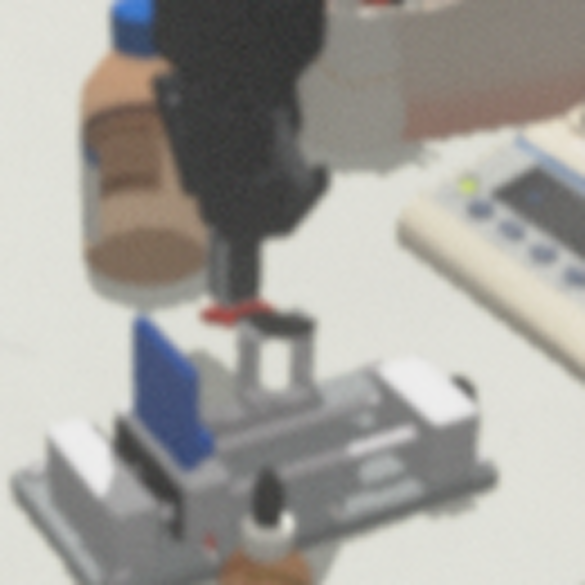

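Request:
play_rows(series=[{"offset":[0,0,0],"roll":0,"hand":0},{"offset":[0,0,0],"roll":0,"hand":0},{"offset":[0,0,0],"roll":0,"hand":0},{"offset":[0,0,-6],"roll":0,"hand":0},{"offset":[0,0,-14],"roll":0,"hand":0},{"offset":[0,0,-30],"roll":0,"hand":0},{"offset":[0,0,-65],"roll":0,"hand":0},{"offset":[0,0,-100],"roll":0,"hand":0},{"offset":[-40,28,-100],"roll":0,"hand":0},{"offset":[-80,56,-100],"roll":0,"hand":0},{"offset":[-110,78,-100],"roll":0,"hand":0},{"offset":[-124,88,-100],"roll":0,"hand":0},{"offset":[-124,88,-100],"roll":0,"hand":0},{"offset":[-124,88,-100],"roll":0,"hand":0}])

```text
time_s: 6.45
ee_pos: [0.4325, 0.3415, 0.2185]
orientation: [1.0, -0.025, 0.001, -0.001]
contact_force: [0.5, -0.1, -0.5]
gripper_width: -0.0001
```

```bash
python3 - <<'E'
from h import *
p=np.load('clamp.npy')
o=robot.observe(); M=R.from_quat(o['orientation']).as_matrix();print(o['ee_pos'],o['contact_force'],o['time_s'])
for n in ('wrist','top','scene'):
    c=shot(n,n+'4')
    h=cv2.cvtColor(c['pixels'],cv2.COLOR_RGB2HSV)
    for nm,m in (('blue',(abs(h[...,0].astype(int)-114)<16)&(h[...,1]>100)&(h[...,2]>40)),('red',((h[...,0]<8)|(h[...,0]>172))&(h[...,1]>130))):
        P=np.array([dep(c,u,v) for v,u in zip(*np.nonzero(m))])
        if not len(P): continue
        d=P[:,:2]-p[:2]; X=d@[np.cos(p[2]),np.sin(p[2])];Y=d@[-np.sin(p[2]),np.cos(p[2])]
        k=(abs(X)<.1)&(Y<.11)&(Y>-.05)&(P[:,2]<.11)
        if k.sum()>10: print(n,nm,k.sum(),[np.percentile(a[k],[3,50,97]).round(4).tolist() for a in (X,Y,P[:,2])])
cv2.imwrite('pics/t4c.png',cv2.resize(c['pixels'][150:280,220:350,::-1],None,fx=4.5,fy=4.5,interpolation=2))
o=robot.observe(); d=o['ee_pos'][:2]-p[:2]; print(o['ee_pos'],'clamp xy',d@[np.cos(p[2]),np.sin(p[2])],d@[-np.sin(p[2]),np.cos(p[2])])
E
```

```text
[0.43252187 0.34147148 0.2184648 ] [ 0.47405749 -0.10992392 -0.52665642] 6.45
wrist blue 2612 [[-0.0482, -0.0414, -0.0318], [-0.0198, 0.0014, 0.0227], [0.0542, 0.0842, 0.096]]
wrist red 2031 [[0.0211, 0.0315, 0.0419], [0.0729, 0.086, 0.0996], [0.0563, 0.0583, 0.0599]]
top red 167 [[0.0215, 0.0349, 0.0454], [0.0737, 0.0892, 0.1007], [0.0549, 0.0578, 0.0613]]
scene blue 245 [[-0.05, -0.0487, -0.0357], [-0.0248, -0.0108, 0.0157], [0.0515, 0.073, 0.0932]]
scene red 79 [[0.022, 0.0318, 0.0437], [0.0724, 0.0838, 0.0983], [0.0534, 0.0555, 0.0571]]
[0.43216994 0.34123891 0.21792501] clamp xy -0.089118646200188 0.0009727075361449238
```

View pics/wrist4.png

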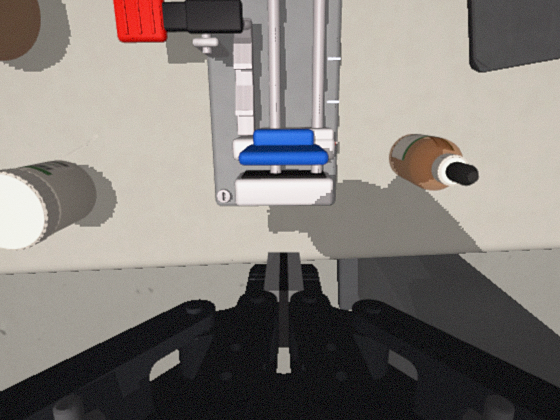

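View pics/t4c.png

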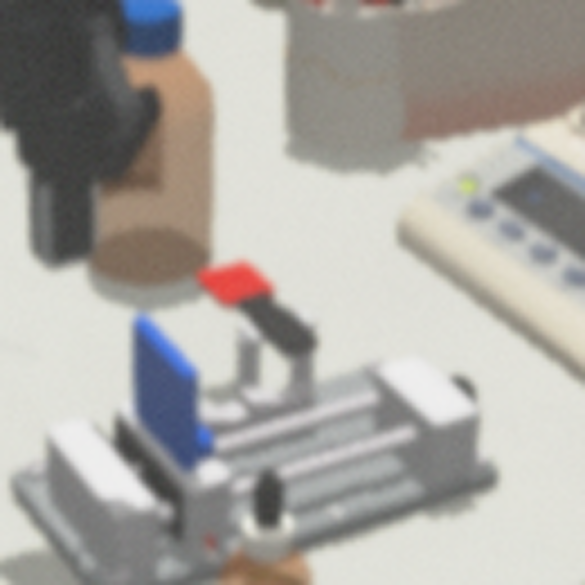

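Request:
play_rows(series=[{"offset":[0,0,40],"roll":0,"hand":0},{"offset":[0,0,70],"roll":0,"hand":0},{"offset":[0,0,77],"roll":0,"hand":0},{"offset":[0,0,77],"roll":0,"hand":0},{"offset":[12,0,77],"roll":0,"hand":0},{"offset":[20,0,77],"roll":0,"hand":0},{"offset":[24,0,77],"roll":0,"hand":0},{"offset":[28,0,77],"roll":0,"hand":0},{"offset":[34,0,77],"roll":0,"hand":0},{"offset":[40,0,77],"roll":0,"hand":0},{"offset":[46,0,77],"roll":0,"hand":0},{"offset":[52,0,77],"roll":0,"hand":0},{"offset":[58,0,77],"roll":0,"hand":0},{"offset":[63,0,77],"roll":0,"hand":0},{"offset":[67,0,77],"roll":0,"hand":0},{"offset":[67,0,77],"roll":0,"hand":0},{"offset":[67,0,77],"roll":0,"hand":0}])

```text
time_s: 8.72
ee_pos: [0.4961, 0.3377, 0.1406]
orientation: [1.0, -0.025, -0.002, 0.0]
contact_force: [-6.6, 0.1, 4.3]
gripper_width: -0.0
```

```bash
cat > m.py <<'E'
from h import *
import sys
t=sys.argv[1]
p=np.load('clamp.npy')
for n in ('wrist','top','scene'):
    c=shot(n,n+t)
    h=cv2.cvtColor(c['pixels'],cv2.COLOR_RGB2HSV)
    for nm,m in (('blue',(abs(h[...,0].astype(int)-114)<16)&(h[...,1]>100)&(h[...,2]>40)),('red',((h[...,0]<8)|(h[...,0]>172))&(h[...,1]>130))):
        P=np.array([dep(c,u,v) for v,u in zip(*np.nonzero(m))])
        if not len(P): continue
        d=P[:,:2]-p[:2]; X=d@[np.cos(p[2]),np.sin(p[2])];Y=d@[-np.sin(p[2]),np.cos(p[2])]
        k=(abs(X)<.1)&(Y<.11)&(Y>-.05)&(P[:,2]<.11)
        if k.sum()>10: print(n,nm,k.sum(),[np.percentile(a[k],[3,50,97]).round(4).tolist() for a in (X,Y,P[:,2])])
cv2.imwrite(f'pics/t{t}c.png',cv2.resize(c['pixels'][150:280,220:350,::-1],None,fx=4.5,fy=4.5,interpolation=2))
o=robot.observe(); d=o['ee_pos'][:2]-p[:2]; print(o['ee_pos'],o['contact_force'],o['time_s'],'clamp xy',d@[np.cos(p[2]),np.sin(p[2])],d@[-np.sin(p[2]),np.cos(p[2])])
E
python3 m.py 5
```

```text
wrist blue 8508 [[-0.0126, -0.0066, 0.0033], [-0.0201, 0.0016, 0.0235], [0.0525, 0.0799, 0.0957]]
wrist red 4451 [[0.0221, 0.035, 0.0474], [0.0728, 0.0858, 0.0996], [0.0563, 0.0582, 0.0597]]
top red 206 [[0.0203, 0.0326, 0.0453], [0.0735, 0.0869, 0.1006], [0.0544, 0.0579, 0.0609]]
scene blue 159 [[-0.015, -0.0137, -0.0005], [-0.0251, -0.0184, 0.0003], [0.0504, 0.0669, 0.0928]]
[0.49609463 0.33772914 0.14060417] [-6.63637187  0.54286209  4.83232213] 8.875 clamp xy -0.02509820035636427 0.0007142839398983127
```

View pics/wrist5.png

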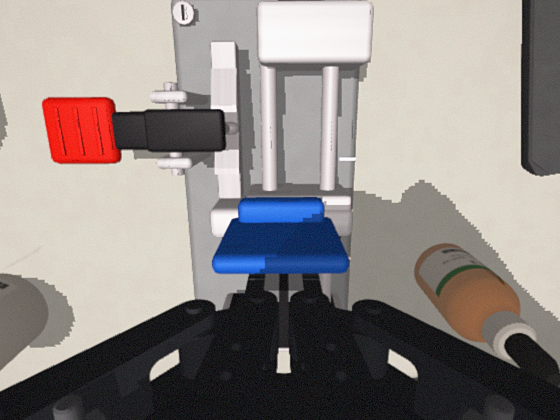

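View pics/t5c.png

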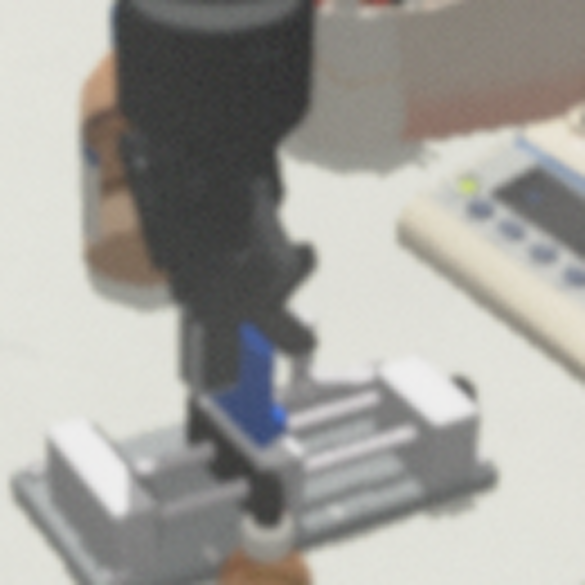

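Request:
play_rows(series=[{"offset":[3,0,0],"roll":0,"hand":0},{"offset":[6,0,0],"roll":0,"hand":0},{"offset":[7,0,0],"roll":0,"hand":0},{"offset":[7,0,0],"roll":0,"hand":0},{"offset":[7,0,0],"roll":0,"hand":0}])

```text
time_s: 9.5
ee_pos: [0.5022, 0.3375, 0.1406]
orientation: [1.0, -0.024, -0.003, 0.001]
contact_force: [-8.7, 0.9, 6.4]
gripper_width: 0.0
```

```bash
python3 m.py 6
```

```text
wrist blue 8518 [[-0.0066, -0.0006, 0.0092], [-0.0201, 0.0018, 0.0236], [0.0524, 0.0798, 0.0957]]
wrist red 4261 [[0.0222, 0.0353, 0.0473], [0.0729, 0.0859, 0.0998], [0.0554, 0.0575, 0.0589]]
top red 208 [[0.0202, 0.0327, 0.0456], [0.0736, 0.087, 0.1006], [0.0537, 0.0569, 0.0605]]
scene blue 161 [[-0.0094, -0.0076, 0.0116], [-0.0245, -0.0189, 0.0067], [0.051, 0.0662, 0.0928]]
[0.50218576 0.33747221 0.14058799] [-8.36278999  0.83820794  6.18252969] 9.65 clamp xy -0.01900187436558151 0.0007670640948775328
```

Request:
play_rows(series=[{"offset":[-5,0,0],"roll":0,"hand":0},{"offset":[-10,0,0],"roll":0,"hand":0},{"offset":[-16,0,0],"roll":0,"hand":0},{"offset":[-26,0,0],"roll":0,"hand":0},{"offset":[-40,0,0],"roll":0,"hand":0},{"offset":[-48,0,0],"roll":0,"hand":0},{"offset":[-48,0,0],"roll":0,"hand":0},{"offset":[-50,0,-40],"roll":0,"hand":0},{"offset":[-50,0,-90],"roll":0,"hand":0},{"offset":[-50,0,-130],"roll":0,"hand":0},{"offset":[-50,0,-130],"roll":0,"hand":0},{"offset":[-50,0,-130],"roll":0,"hand":0},{"offset":[-50,0,-130],"roll":0,"hand":0}])

```text
time_s: 11.28
ee_pos: [0.4547, 0.339, 0.2695]
orientation: [1.0, -0.025, -0.001, 0.001]
contact_force: [-0.5, -0.1, -0.5]
gripper_width: 0.0002
```

```bash
python3 m.py 7; python3 - <<'E'
from h import *
c=dict(np.load('pics/top7.npz'))
for nm,p in dict(drop=(327,227),pot=(177,250),amb=(150,168)).items(): print(nm,dep(c,*p).round(3))
E
```

```text
wrist blue 1637 [[-0.0195, -0.0122, -0.0028], [-0.0195, 0.0016, 0.0226], [0.054, 0.0918, 0.096]]
wrist red 1528 [[0.0214, 0.0344, 0.047], [0.0729, 0.0861, 0.0999], [0.0562, 0.0582, 0.0599]]
top red 139 [[0.02, 0.0298, 0.0448], [0.0784, 0.0915, 0.1008], [0.0545, 0.0576, 0.0612]]
scene blue 197 [[-0.0209, -0.0188, -0.0051], [-0.0246, -0.0133, 0.02], [0.051, 0.0732, 0.0931]]
scene red 81 [[0.0218, 0.0323, 0.0439], [0.0725, 0.0838, 0.0973], [0.0541, 0.0557, 0.0573]]
[0.45487673 0.33925043 0.26983589] [0.33535379 0.83014688 0.08447632] 11.425 clamp xy -0.06634016174684493 0.00014010355441218132
drop [0.371 0.318 0.65 ]
pot [0.443 0.522 0.07 ]
amb [0.584 0.545 0.139]
```

View pics/wrist7.png

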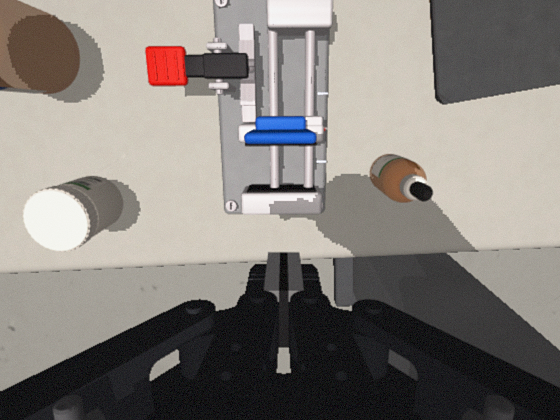

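View pics/t7c.png

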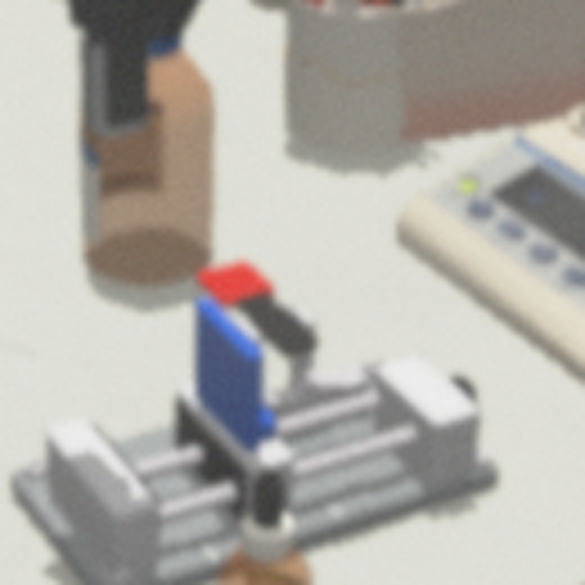

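```bash
python3 -c "
from rig import robot
print(robot.job_done())"
```

```text
the job is handed in; nothing more can be done
None
```

The clamp is reset to half open, and I handed the job in at about 11.4 s. I pressed the red paddle down with the shut fingertips until the jaw sprang shut. Then I pushed the blue thumb plate back to about 0.041 m, past the first notch but short of the second, and let it go. The gripper stayed shut throughout and pinched nothing.

**Last checks:**
- **Jaw:** it came back to about 0.029–0.030 m by the plate's shift in the scene and wrist cameras, which agree within about 1 mm.
- **Paddle:** it is back up at z 0.058, its unpressed height.
- **Contact:** the fingertips stand clear of the clamp and measured force is within the sensor's noise. The highest reading I saw at the end of a push was about 11 N.
- **Bottles and pot:** the pot and amber bottle stand where they were, within about 2 mm. The arm hid the dropper bottle from the top camera, so I could not measure it. The other two views show it upright and apparently in its place.

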